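# Open the push-and-turn cap of the whiteboard cleaner

## Task

Open the bottle of whiteboard cleaner: take off the measuring cup that is turned over its cap and stand it mouth-down, fully on the cork coaster, without dropping it. Then press the bottle's safety cap down against its spring, keep it down while you twist it counter-clockwise (seen from above) by about a sixth of a turn until it is free, and lift it off. Finish while holding the cap in the gripper, level and still, about 5 cm straight above the bottle's open neck, and leave the other things on the desk where they are.

Things in the scene. Friction and masses are not known exactly. Their poses are not given: they have to be found in the camera images.
- cup_mid (a point): White plastic measuring cup, mouth-down over the bottle's cap, resting on the cap's flat top: round, straight, 56 mm wide (60 at the flared rim), 43 mm tall, wall 2.5 mm, 40 deep and 51 wide inside, about 40 g. Point on its axis half-way up, 21.5 mm from rim and from closed top; z up. Its top starts 117 mm above the desk. Grip its sides from above; lift over 45 mm straight up to clear the cap.
- cap_mid (a point): Grey safety cap on the bottle, round, ribbed, 45 mm wide (24 flats), 26 mm tall, 50 g; point on its axis half-way up (13 mm under its flat top), 101 mm above the desk while locked; z up; its x axis turns with it and lies along bottle_neck's x while locked (a few degrees of play). Grip its sides from above at any yaw. Three lugs inside lock it under the neck's flanges.
- cap_top (a point): Centre of the cap's flat top, 114 mm above the desk while locked. How it opens: press down 6 to 7 mm (lugs unlock at 4; spring 6 N rising to 12 N at 7 mm; hard stop at 7.5), keep it down, turn counter-clockwise seen from above. Turned 51 to 74 degrees from locked (aim for 62) it lifts straight off; at about 75 it meets a stop. Clockwise it is blocked.
- bottle_neck (a point): Centre of the open top rim (26 mm wide) of the white cleaner bottle's neck, 104 mm above the desk; z up. The bottle (62 mm wide, shoulder 56 to 66 mm above the desk) is clamped in a heavy dark round holder (90 mm wide) and cannot move or turn. Round the neck, under the cap, is a ledge 43 mm wide, its top 80 mm above the desk.
- coaster: Round cork coaster fixed to the desk, 120 mm wide, 4 mm thick; origin at the centre of its underside. It lies left or right of the bottle, centres 0.18 m or more apart.
- eraser: Bystander, to be left alone: small blue-sleeved eraser, 42 x 23 x 14 mm; origin at the centre of its underside.
- usb_stick: Bystander, to be left alone: dark blue memory stick, 54 x 18 x 8 mm; origin at the centre of its underside.
- stapler: Bystander, to be left alone: blue stapler, 128 x 32 x 48 mm; origin at the centre of its underside.
- power_brick: Bystander, to be left alone: black power brick, 108 x 50 x 28 mm, at the back left; origin at the centre of its underside.
- radio_unit: Bystander, to be left alone: light grey pocket radio, 125 x 55 x 22 mm, along the right edge; origin at the centre of its underside.
Things that resemble listed ones, but are neither listed nor needed, are in the scene too. Leave any yellow look-alike of the part that bears bottle_neck alone.

How it is judged:
By the outcome, as a careful person would: the job done as asked, in the order asked, and still so for the second after the job is handed in, while the arm keeps its last pose, push and grip.
It also fails if it takes over 56 s, if anything falls off the work surface, if the arm or the gripper's body presses on something with over 40 N, if the wrist force passes 120 N, or if a joint passes its speed limit or range.

## Robot

A 7-joint arm with a two-finger parallel gripper is mounted at the origin on the work surface; the furniture and walls round the work are solid. World frame = base frame: x ahead of the robot, y to its left, z up, the work surface at z = 0. Lengths are in mm, angles in rad, forces in N, time in s.
With the tool pointing down it reaches from about 400 to 875 mm from the base axis. Payload 4.4 kg.
Tool frame: the origin (TCP) lies at the very end of the fingers, on their centre line; the grasp point (between the pads) lies 19 mm behind it; z points along the fingers, y is the direction in which the jaws open and shut (so a half turn about z gives the same grasp; the last joint's range is limited). The gripper opens to 85 mm and grips with 20 to 120 N. Pads are 22 mm wide; open, the fingers measure 114 mm over their backs; the gripper's body (76 mm by 85 mm) begins 54 mm behind the grasp point. The pads swing forward as they close: fully open they stand 13 mm farther back than shut.
Start: joints at [-1.31, 0.628, 0.038, 1.517, -0.027, 0.996, -0.02], TCP at [208.636, 615.621, 231.313] pointing down, gripper open.
Joint ranges: [-3.06, 3.06], [-0.37, 2.12], [-1.25, 1.32], [0.18, 2.47], [-1.1, 4.24], [0.23, 1.98], [-2.94, 2.94]. Speed limits (rad/s): [2.57, 2.57, 3.14, 3.14, 3.14, 3.14, 3.14].

## Interface

Orientations are given as [roll, pitch, yaw] about the fixed x, y, z axes, in that order (R = Rz(yaw) Ry(pitch) Rx(roll)).
In Python, from cell import ctrl, eyes gives the robot as it stands.
- The arm moves only by the tool move_arm, never from a script. Its argument "increments" is a list of rows, each a list of 6 numbers: the shift along the tool's x, y, z in cm, then the turn, a rotation vector about the tool's x, y, z in degrees. In form: [[x, y, z, wx, wy, wz], ...]. A call has 1 to 20 rows; each row is the pose to reach, as a shift and turn from the pose commanded when the call began, along the tool's axes at that moment; what a row does not reach only later rows make up. A row lasts 1/10 s, in which the tool goes at most 50 mm and 8.59 degrees, less where a joint would pass 70% of its speed; a pose out of reach is approached as far as the arm can. A call with a gripper value outside its range is refused whole. "grip" is the opening, from -1 (shut) to 1 (fully open), set as the call begins (left out, the last holds). The fingers move at their own pace and stop on an object; the grip force is fixed at half the most. Time passes only in rows, so rows that repeat a pose let the fingers close. It gives the time, the measured TCP pose, the force and the opening at its end, in the units of the state.
- ctrl.read_state(): the state, without advancing time (a new reading comes with each control period).
- eyes.get_image(name): name is "scene" or "top" or "wrist"; returns the picture (480x640x3 uint8, red, green, blue); there is no depth.
- eyes.calibration(name): a dict with "fx", "fy", "cx", "cy" (pixels), "dist" ([k1, k2, p1, p2, k3] as OpenCV has them; the pictures are not rectified), "pose" (4x4, takes a point from camera to world coordinates); the wrist camera has in their place "tool_from_camera" (4x4, takes a point from camera to tool coordinates, whose origin is the TCP and whose axes are the flange's). Camera axes: x right, y up, looking along -z (the intrinsics and any distortion apply to the point x, -y, -z); pixel columns grow to the right and rows downward; lengths in mm; the calibration is good to about 2 mm. A picture is of the moment at which its call begins: read the wrist's pose just before it. calibration takes no time and is no camera call.
- ctrl.finish_job(): hands the job in, once; it reports no verdict.
The state is a dict: "clock": time; "qpos": joint angles; "qd": joint speeds; "tau": joint torques, N m; "eef_pos": TCP position; "tool_rot": TCP orientation; "force": force on the tool from outside, world axes, zero at the start; "torque": the same for the moment, N m; "width": finger opening in mm.
Only numpy, scipy, OpenCV 4.12 (cv2) and the standard library are available. Lean on these libraries where they do the work, as an engineer would, in place of code of your own. Each camera call takes 0.05 s, during which the arm holds its last target. There are 200 camera calls.

## Working session

There is one attempt and no reset: what is moved stays moved. The work goes in short steps, Python scripts to look and compute and a tool call to move; the robot and the scene stay as the last step left them, time stands still between calls to the robot, and variables do not carry over. Pictures are saved under pics/ and viewed, about 8 in all and at most 12, crops included, and the job is handed in when it is done.

Besides the shell and the picture viewer there is one more tool, called after "Call:" as name([rows], argument=value, ...), one row to a line, values as JSON. move_arm: Moves the arm, as the interface text tells. Its arguments: {"type":"object","properties":{"increments":{"type":"array","items":{"type":"array","items":{"type":"number"}}},"grip":{"type":"number"}},"required":["increments"]}

```bash
mkdir -p pics; ls; python3 - <<'E'
from cell import ctrl, eyes
import cv2,numpy as np
np.set_printoptions(precision=4,suppress=True)
s=ctrl.read_state()
for k in ("clock","eef_pos","tool_rot","width","force"):print(k,s[k])
for n in("scene","top"):
    im=eyes.get_image(n);cv2.imwrite(f"pics/{n}0.png",im[:,:,::-1])
for n in("scene","top","wrist"):print(n,eyes.calibration(n))
E
```

```text
pics
clock 0.0
eef_pos [208.449  615.0134 230.3934]
tool_rot [-3.1397  0.      2.8147]
width 85.38157056624325
force [ 0.0238  0.1416 -0.5591]
scene {'fx': 476.9276804786124, 'fy': 476.9276804786124, 'cx': 314.247305760011, 'cy': 245.4560678068337, 'dist': array([-0.0904,  0.    ,  0.    ,  0.    ,  0.    ]), 'pose': array([[   0.8401,    0.4113,   -0.3536,  111.2424],
       [  -0.5422,    0.6204,   -0.5666, -502.3774],
       [  -0.0137,    0.6678,    0.7442,  779.3724],
       [   0.    ,    0.    ,    0.    ,    1.    ]])}
top {'fx': 592.7635689779394, 'fy': 592.7635689779394, 'cx': 323.7299507774635, 'cy': 237.06633163208707, 'dist': array([-0.1777,  0.    ,  0.    ,  0.    ,  0.    ]), 'pose': array([[  -0.0132,    0.9965,   -0.083 ,  337.7483],
       [  -0.9999,   -0.013 ,    0.0029,   17.8189],
       [   0.0018,    0.083 ,    0.9965, 1234.4437],
       [   0.    ,    0.    ,    0.    ,    1.    ]])}
wrist {'fx': 406.7360528066868, 'fy': 406.7360528066868, 'cx': 321.04377327964295, 'cy': 238.80855090339193, 'dist': array([0.0095, 0.    , 0.    , 0.    , 0.    ]), 'tool_from_camera': array([[   0.0012,    0.9499,    0.3125,   80.7923],
       [   1.    ,   -0.0011,   -0.0005,    0.3932],
       [  -0.0001,    0.3125,   -0.9499, -143.6347],
       [   0.    ,    0.    ,    0.    ,    1.    ]])}
```

View pics/scene0.png

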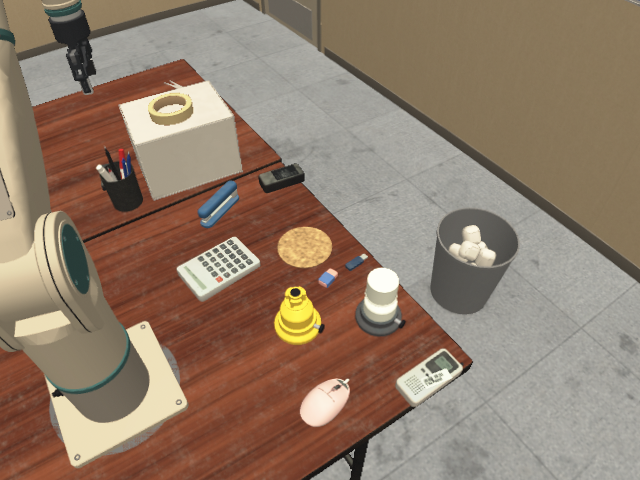

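View pics/top0.png

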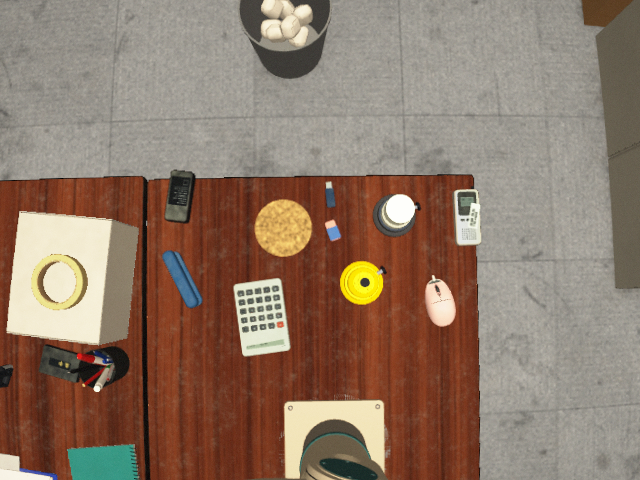

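The scene shows two bottle-like things: the white capped bottle in a dark holder (scene ~382,290; top ~399,210), and a yellow look-alike (scene ~297,310; top ~362,283). The white bottle with the cup over its cap fits the description. The coaster is at scene ~(305,246), top ~(283,228). I'll confirm the bottle in a crop.

```bash
python3 - <<'E'
import cv2,numpy as np
a=cv2.imread("pics/scene0.png")[255:345,340:420];b=cv2.imread("pics/top0.png")[180:270,355:435]
c=np.hstack([cv2.resize(i,None,fx=5,fy=5,interpolation=cv2.INTER_CUBIC) for i in(a,b)])
cv2.imwrite("pics/crop1.png",c)
E
cat > h.py <<'E'
import numpy as np,cv2
from cell import ctrl,eyes
from scipy.spatial.transform import Rotation as R
np.set_printoptions(precision=2,suppress=True)
def T_of(s):
    T=np.eye(4);T[:3,:3]=R.from_euler('xyz',s['tool_rot']).as_matrix();T[:3,3]=s['eef_pos'];return T
def ray(c,uv,T=None):
    P=c['pose'] if T is None else T@c['tool_from_camera']
    K=np.array([[c['fx'],0,c['cx']],[0,c['fy'],c['cy']],[0,0,1]])
    x,y=cv2.undistortPoints(np.array([[uv]],float),K,c['dist'])[0,0]
    return P[:3,3],P[:3,:3]@np.array([x,-y,-1])
def tri(rays):
    A=0;b=0
    for o,d in rays:
        d=d/np.linalg.norm(d);M=np.eye(3)-np.outer(d,d);A=A+M;b=b+M@o
    p=np.linalg.solve(A,b)
    return p,[np.linalg.norm(np.cross(p-o,d/np.linalg.norm(d))) for o,d in rays]
def atz(r,z): o,d=r;return o+d*(z-o[2])/d[2]
def proj(c,p,T=None):
    P=c['pose'] if T is None else T@c['tool_from_camera']
    q=np.linalg.inv(P)@np.append(p,1);K=np.array([[c['fx'],0,c['cx']],[0,c['fy'],c['cy']],[0,0,1]])
    return cv2.projectPoints(np.array([[q[0],-q[1],-q[2]]]),np.zeros(3),np.zeros(3),K,c['dist'])[0][0,0]
E
```

```text
(no output)
```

View pics/crop1.png

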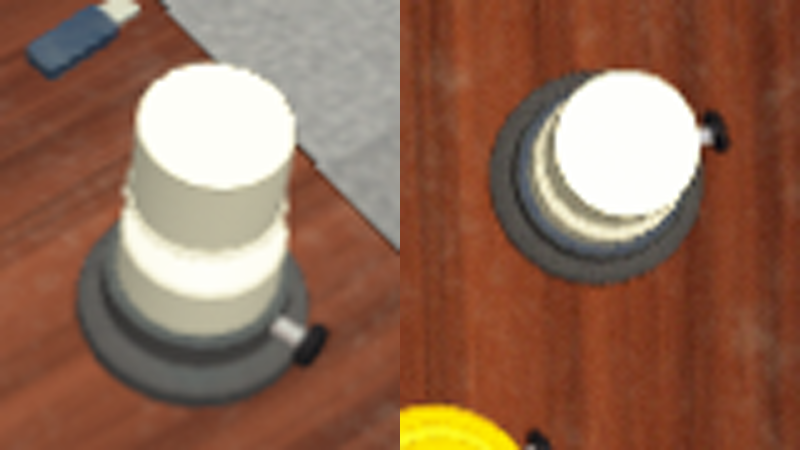

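The crop shows the white bottle in its dark holder with the inverted cup on top: its top's centre is at scene (383,280.2) and top (400.4,208.6).

```bash
python3 - <<'E'
from h import *
cs,ct=eyes.calibration("scene"),eyes.calibration("top")
for n,a,b in(("cup",(383,280.2),(400.4,208.6)),("coaster",(305,246.5),(283.3,228)),("yellow",(297,293),(364,282)),("eraser",(328,277),(333,230)),("usb",(357,262),(329.5,195)),
 ("box near R",(241,177),(125,345)),("boxtopcorner far R",(231,87),(137,225))):
    p,e=tri([ray(cs,a),ray(ct,b)]);print(n,p,e,"r",np.hypot(*p[:2]))
s=ctrl.read_state();T=T_of(s);print(T)
E
```

```text
cup [ 483.32 -132.34  115.09] [np.float64(0.2982717181546668), np.float64(0.29827171815464587)] r 501.1103560838284
coaster [461.18  98.17   2.32] [np.float64(0.7988332259589958), np.float64(0.7988332259591046)] r 471.51053356032963
yellow [346.41 -61.99  99.77] [np.float64(1.5707941560221228), np.float64(1.5707941560221235)] r 351.91184104922627
eraser [453.8   -4.92   9.6 ] [np.float64(0.4502247243096213), np.float64(0.4502247243094516)] r 453.8253349261999
usb [529.88   0.45   1.54] [np.float64(1.0667969905096393), np.float64(1.0667969905095602)] r 529.8831951701113
box near R [319.45 324.2  135.83] [np.float64(107.48609991051443), np.float64(107.48609991051447)] r 455.1443724799144
boxtopcorner far R [437.86 319.9  290.94] [np.float64(2.3279516346511824), np.float64(2.3279516346510714)] r 542.2684459463355
[[ -0.95   0.32  -0.   208.45]
 [  0.32   0.95  -0.   615.08]
 [ -0.    -0.    -1.   230.49]
 [  0.     0.     0.     1.  ]]
```

Call:
move_arm([
  [0,0,-4,0,0,0],
  [0,0,-8,0,0,0],
  [0,0,-12,0,0,0],
  [0,0,-16,0,0,0],
  [0,0,-16,0,0,0],
], grip=1)

```text
clock: 0.6
eef_pos: [209.5, 618.0, 397.5]
tool_rot: [3.131, -0.0, 2.815]
force: [0.5, 0.1, 1.4]
width: 85.3
```

```bash
python3 - <<'E'
from h import *
cs,ct=eyes.calibration("scene"),eyes.calibration("top")
for n,a,b in(("boxtop far R",(237,122),(112,219)),("tape",(170,108),(59,282)),("box near R",(143,138),(103,345)),("pen",(108,150),(118,350))):
    p,e=tri([ray(cs,a),ray(ct,b)]);print(n,p,e)
E
```

```text
boxtop far R [471.06 414.36 143.53] [np.float64(3.114152615827778), np.float64(3.114152615827584)]
tape [348.65 503.93 180.73] [np.float64(0.10679590157381183), np.float64(0.10679590157379303)]
box near R [244.19 410.   192.98] [np.float64(9.098996156655335), np.float64(9.098996156655337)]
pen [200.95 389.91 196.72] [np.float64(26.61175950347005), np.float64(26.611759503470036)]
```

Call:
move_arm([
  [-3,-2.3,0,0,0,4],
  [-6,-4.6,0,0,0,8],
  [-9,-6.9,0,0,0,12],
  [-12,-9.2,0,0,0,16],
  [-15,-11.5,0,0,0,20],
  [-18,-13.8,0,0,0,24],
  [-21,-16.1,0,0,0,28],
  [-24,-18.4,0,0,0,32],
  [-27,-20.7,0,0,0,36],
  [-30,-23,0,0,0,40],
  [-32,-27,0,0,0,45],
  [-34,-31,0,0,0,50],
  [-36,-35,2,0,0,55],
  [-38,-39,4,0,0,60],
  [-40,-43,6,0,0,65],
  [-42,-47,8,0,0,70],
  [-44,-51,10,0,0,75],
  [-46,-55,12,0,0,80],
  [-48,-59,13,0,0,86],
  [-50,-62,13,0,0,86],
])

```text
clock: 2.6
eef_pos: [481.0, -134.4, 259.1]
tool_rot: [-3.137, 0.001, 1.309]
force: [0.8, 0.5, 0.3]
width: 85.1
```

Call:
move_arm([
  [0,0,0,0,0,0],
  [0,0,0,0,0,0],
])

```text
clock: 2.8
eef_pos: [482.4, -132.5, 260.5]
tool_rot: [-3.14, 0.0, 1.312]
force: [1.0, -0.1, 0.3]
width: 85.3
```

```bash
python3 - <<'E'
from h import *
s=ctrl.read_state();T=T_of(s);np.save("T1.npy",T);print(T,s['qpos'],s['force'])
im=eyes.get_image("wrist");cv2.imwrite("pics/w1.png",im[:,:,::-1])
c=eyes.calibration("wrist")
for z in(4,117):
  p=np.array([483.3,-132.3,z]);print(proj(c,p,T))
print(ctrl.read_state()['clock'])
E
```

```text
[[   0.26    0.97   -0.    482.44]
 [   0.97   -0.26    0.   -132.49]
 [  -0.     -0.     -1.    260.52]
 [   0.      0.      0.      1.  ]] [-0.2   0.43  0.58  1.9  -0.3   0.9   0.27] [ 1.01 -0.1   0.3 ]
[322.78 189.77]
[323.07 220.38]
2.85
```

View pics/w1.png

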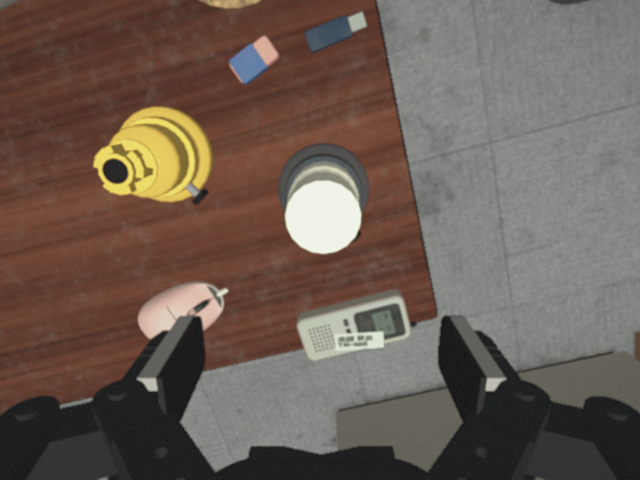

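The wrist view shows the cup top's centre at (323.5,216.5), 4 px from the predicted point, plus the yellow bottle at (145,155), and the eraser and USB well clear.

```bash
python3 - <<'E'
from h import *
cs,ct,cw=[eyes.calibration(n) for n in("scene","top","wrist")];T=np.load("T1.npy")
r=[ray(cs,(383,280.2)),ray(ct,(400.4,208.6)),ray(cw,(323.5,216.5),T)]
p,e=tri(r);print(p,e,atz(r[2],117),atz(r[0],117),atz(r[1],117))
print((T[:3,:3].T@(p-T[:3,3])))
# wrist rotation slack
print(T[:3,:3])
E
```

```text
[ 483.94 -131.53  113.34] [np.float64(0.25159677641559974), np.float64(1.2072194398014937), np.float64(1.0170478851967164)] [ 484.35 -129.54  117.  ] [ 481.97 -133.28  117.  ] [ 483.33 -132.25  117.  ]
[  1.33   1.47 147.17]
[[ 0.26  0.97 -0.  ]
 [ 0.97 -0.26  0.  ]
 [-0.   -0.   -1.  ]]
```

Call:
move_arm([
  [0.1,0.1,3,0,0,0],
  [0.1,0.1,6,0,0,0],
  [0.1,0.1,9,0,0,0],
  [0.1,0.1,11,0,0,0],
  [0.1,0.1,13,0,0,0],
  [0.1,0.1,14.5,0,0,0],
  [0.1,0.1,16,0,0,0],
  [0.1,0.1,17,0,0,0],
  [0.1,0.1,17.7,0,0,0],
  [0.1,0.1,17.7,0,0,0],
  [0.1,0.1,17.7,0,0,0],
])

```text
clock: 3.95
eef_pos: [484.6, -131.1, 84.6]
tool_rot: [3.141, -0.0, 1.314]
force: [-0.5, 0.1, 0.0]
width: 85.6
```

Call:
move_arm([
  [0,0,0,0,0,0],
  [0,0,0,0,0,0],
  [0,0,0,0,0,0],
  [0,0,0,0,0,0],
  [0,0,0,0,0,0],
  [0,0,0,0,0,0],
  [0,0,0,0,0,0],
  [0,0,0,0,0,0],
], grip=-1)

```text
clock: 4.75
eef_pos: [484.4, -131.4, 84.6]
tool_rot: [3.141, -0.0, 1.314]
force: [-0.9, 0.6, 6.8]
width: 55.3
```

Call:
move_arm([
  [0,0,-0.7,0,0,0],
  [0,0,-2,0,0,0],
  [0,0,-4,0,0,0],
  [0,0,-6,0,0,0],
  [0,0,-7.5,0,0,0],
  [0,0,-8,0,0,0],
  [1,-0.4,-8,0,0,0],
  [3,-1.1,-8,0,0,0],
  [6,-2.2,-8,0,0,0],
  [9,-3.3,-8,0,0,0],
  [12,-4.5,-8,0,0,0],
  [15,-5.6,-8,0,0,0],
  [18,-6.7,-8,0,0,0],
  [20,-7.5,-8,0,0,0],
  [21,-7.9,-8,0,0,0],
  [21.6,-8.1,-8,0,0,0],
  [21.6,-8.1,-8,0,0,0],
])

```text
clock: 6.45
eef_pos: [460.7, 98.3, 164.0]
tool_rot: [-3.141, 0.001, 1.314]
force: [-0.0, -0.2, -0.8]
width: 54.6
```

```bash
python3 - <<'E'
from h import *
s=ctrl.read_state();T=T_of(s);print(s['eef_pos'],s['force'],s['width'])
w=eyes.get_image("wrist");t=eyes.get_image("scene")[200:380,230:470]
cv2.imwrite("pics/p2.png",np.hstack([cv2.resize(w,(400,300)),cv2.resize(t,(400,300))])[:,:,::-1])
c=eyes.calibration("wrist");print(proj(c,np.array([461.2,98.2,4]),T)/1.6)
print(ctrl.read_state()['clock'])
E
```

```text
[460.69  98.29 163.97] [-0.02 -0.22 -0.77] 54.600774635875325
[201.49 134.38]
6.55
```

View pics/p2.png

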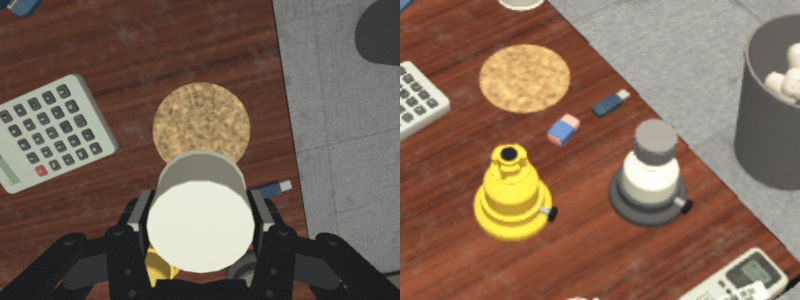

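The cup is held level, the coaster is centred at about (202,130) in the wrist half and the grey cap is uncovered. Lowering onto the coaster.

Call:
move_arm([
  [0.2,0,3,0,0,0],
  [0.2,0,6,0,0,0],
  [0.2,0,9,0,0,0],
  [0.2,0,11,0,0,0],
  [0.2,0,12.5,0,0,0],
  [0.2,0,13.5,0,0,0],
  [0.2,0,14.1,0,0,0],
  [0.2,0,14.4,0,0,0],
  [0.2,0,14.6,0,0,0],
  [0.2,0,14.6,0,0,0],
])

```text
clock: 7.55
eef_pos: [461.6, 100.1, 18.6]
tool_rot: [3.141, -0.0, 1.314]
force: [-0.3, -0.6, -0.1]
width: 54.8
```

Call:
move_arm([
  [0,0,0.1,0,0,0],
  [0,0,0.2,0,0,0],
  [0,0,0.3,0,0,0],
  [0,0,0.3,0,0,0],
])

```text
clock: 7.95
eef_pos: [461.6, 100.2, 15.4]
tool_rot: [3.141, -0.0, 1.314]
force: [-0.8, -0.7, -0.7]
width: 54.8
```

Call:
move_arm([
  [0,0,0.05,0,0,0],
  [0,0,0.1,0,0,0],
  [0,0,0.1,0,0,0],
])

```text
clock: 8.25
eef_pos: [461.6, 100.2, 15.2]
tool_rot: [3.141, -0.001, 1.314]
force: [-0.9, -0.8, 11.7]
width: 55.2
```

Call:
move_arm([
  [0,0,0,0,0,0],
  [0,0,0,0,0,0],
  [0,0,0,0,0,0],
  [0,0,0,0,0,0],
  [0,0,0,0,0,0],
  [0,0,0,0,0,0],
  [0,0,0,0,0,0],
], grip=1)

```text
clock: 8.95
eef_pos: [461.4, 100.0, 14.2]
tool_rot: [-3.141, 0.0, 1.314]
force: [0.0, 0.2, -0.4]
width: 84.9
```

Call:
move_arm([
  [0,0,-1,0,0,0],
  [0,0,-3,0,0,0],
  [0,0,-7,0,0,0],
  [0,0,-11,0,0,0],
  [0,0,-15,0,0,0],
  [0,0,-18,0,0,0],
  [-2,1,-18,0,0,0],
  [-5,2,-18,0,0,0],
  [-9,3.5,-18,0,0,0],
  [-13,5,-18,0,0,0],
  [-17,6.5,-18,0,0,0],
  [-20,7.7,-18,0,0,0],
  [-21.8,8.1,-18,0,0,0],
  [-21.8,8.1,-18,0,0,0],
  [-21.8,8.1,-18,0,0,0],
])

```text
clock: 10.45
eef_pos: [484.0, -130.7, 194.6]
tool_rot: [-3.141, -0.001, 1.313]
force: [-0.4, 0.7, 1.0]
width: 85.4
```

```bash
python3 - <<'E'
from h import *
s=ctrl.read_state();T=T_of(s);np.save("T2.npy",T);print(s['eef_pos'],s['force'],s['width'],s['qpos'])
w=eyes.get_image("wrist");t=eyes.get_image("scene")[200:350,250:450];
cv2.imwrite("pics/w3.png",w[:,:,::-1])
cv2.imwrite("pics/p3.png",np.vstack([cv2.resize(t,(600,450)),np.zeros((0,600,3),np.uint8)])[:,:,::-1])
c=eyes.calibration("wrist");print(proj(c,np.array([484,-131.5,114]),T))
a=cv2.resize(w[140:290,220:420],(400,300),interpolation=cv2.INTER_CUBIC)
b=cv2.resize(t,(400,300),interpolation=cv2.INTER_CUBIC)
cv2.imwrite("pics/p3.png",np.hstack([a,b])[:,:,::-1])
E
```

```text
[ 483.97 -130.71  194.56] [-0.45  0.74  0.97] 85.40232859587398 [-0.18  0.53  0.58  1.98 -0.42  0.75  0.38]
[322.22 251.42]
```

View pics/p3.png

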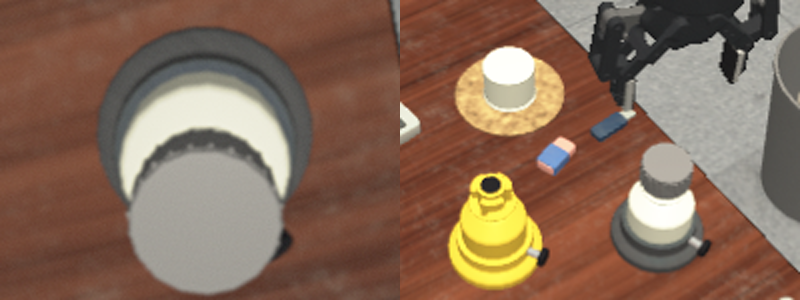

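The cup stands mouth-down near the coaster's centre (crop 509,78); the cap centre in the wrist image is (322.5,250), within 1.5 px of prediction. Descending on the cap.

Call:
move_arm([
  [0,0,2,0,0,0],
  [0,0,4.5,0,0,0],
  [0,0,7,0,0,0],
  [0,0,9,0,0,0],
  [0,0,10.4,0,0,0],
  [0,0,11.2,0,0,0],
  [0,0,11.2,0,0,0],
  [0,0,11.2,0,0,0],
])

```text
clock: 11.35
eef_pos: [484.7, -130.9, 82.7]
tool_rot: [3.141, -0.0, 1.315]
force: [-0.0, -0.0, 0.2]
width: 85.5
```

Call:
move_arm([
  [0,0,0,0,0,0],
  [0,0,0,0,0,0],
  [0,0,0,0,0,0],
  [0,0,0,0,0,0],
  [0,0,0,0,0,0],
  [0,0,0,0,0,0],
  [0,0,0,0,0,0],
  [0,0,0,0,0,0],
  [0,0,0,0,0,0],
  [0,0,0,0,0,0],
], grip=-1)

```text
clock: 12.35
eef_pos: [484.6, -131.3, 82.9]
tool_rot: [3.141, -0.001, 1.314]
force: [-1.1, 0.3, 6.3]
width: 43.5
```

```bash
python3 - <<'E'
from h import *
s=ctrl.read_state()
for k in ("clock","eef_pos","tool_rot","force","torque","width"):print(k,s[k])
p,e=tri([ray(eyes.calibration("scene"),(383.5,281)),ray(eyes.calibration("wrist"),(322.5,250),np.load("T2.npy"))]);print(p,e)
E
```

```text
clock 12.35
eef_pos [ 484.63 -131.33   82.93]
tool_rot [ 3.14 -0.    1.31]
force [-1.07  0.31  6.32]
torque [ 0.17  0.15 -0.02]
width 43.5493118693135
[ 484.44 -131.84  111.35] [np.float64(0.36774631747280495), np.float64(0.3677463174727389)]
```

Call:
move_arm([
  [0,0,0.1,0,0,0],
  [0,0,0.2,0,0,0],
  [0,0,0.3,0,0,0],
  [0,0,0.4,0,0,0],
  [0,0,0.5,0,0,0],
  [0,0,0.6,0,0,0],
  [0,0,0.65,0,0,0],
  [0,0,0.65,0,0,0],
  [0,0,0.65,0,0,0],
])

```text
clock: 13.25
eef_pos: [484.6, -131.3, 76.9]
tool_rot: [3.141, -0.001, 1.314]
force: [-2.0, 0.6, 10.6]
width: 43.5
```

Call:
move_arm([
  [0,0,0.05,0,0,0],
  [0,0,0.05,0,0,-3],
  [0,0,0.05,0,0,-7],
  [0,0,0.05,0,0,-11],
  [0,0,0.05,0,0,-15],
  [0,0,0.05,0,0,-19],
  [0,0,0.05,0,0,-22],
  [0,0,0.05,0,0,-22],
])

```text
clock: 14.05
eef_pos: [485.2, -131.7, 76.6]
tool_rot: [3.139, 0.0, 1.698]
force: [0.2, 0.6, 11.7]
width: 44.2
```

```bash
python3 - <<'E'
from h import *
s=ctrl.read_state()
for k in ("clock","eef_pos","tool_rot","force","torque","width"):print(k,s[k])
E
```

```text
clock 14.05
eef_pos [ 485.18 -131.73   76.62]
tool_rot [3.14 0.   1.7 ]
force [ 0.16  0.63 11.71]
torque [ 0.09  0.29 -0.04]
width 44.161450884259395
```

Call:
move_arm([
  [0,0,0,0,0,-4],
  [0,0,0,0,0,-8],
  [0,0,0,0,0,-12],
  [0,0,0,0,0,-16],
  [0,0,0,0,0,-20],
  [0,0,0,0,0,-24],
  [0,0,0,0,0,-28],
  [0,0,0,0,0,-32],
  [0,0,0,0,0,-36],
  [0,0,0,0,0,-40],
  [0,0,0,0,0,-41],
  [0,0,0,0,0,-41],
])

```text
clock: 15.25
eef_pos: [485.6, -131.9, 76.7]
tool_rot: [3.14, 0.003, 2.413]
force: [-1.6, 0.8, 11.2]
width: 43.7
```

```bash
python3 - <<'E'
from h import *
s=ctrl.read_state()
for k in ("clock","eef_pos","tool_rot","force","torque","width","qpos"):print(k,s[k])
E
```

```text
clock 15.25
eef_pos [ 485.63 -131.92   76.73]
tool_rot [3.14 0.   2.41]
force [-1.61  0.81 11.23]
torque [ 0.04  0.2  -0.06]
width 43.651656666681994
qpos [ 0.13  0.67  0.12  2.06 -0.18  0.42  1.23]
```

Call:
move_arm([
  [0,0,-0.3,0,0,0],
  [0,0,-0.6,0,0,0],
  [0,0,-0.8,0,0,0],
  [0,0,-1.0,0,0,0],
  [0,0,-1.2,0,0,0],
  [0,0,-1.2,0,0,0],
])

```text
clock: 15.85
eef_pos: [483.9, -131.2, 87.2]
tool_rot: [-3.141, -0.001, 2.413]
force: [-0.8, 0.1, -0.2]
width: 43.7
```

Call:
move_arm([
  [0,0,-0.5,0,0,0],
  [0,0,-1,0,0,0],
  [0,0,-1.6,0,0,0],
  [0,0,-2.4,0,0,0],
  [0,0,-3.3,0,0,0],
  [0,0,-4.2,0,0,0],
  [0,0,-4.8,0,0,0],
  [0,0,-5.1,0,0,0],
  [0,0,-5.1,0,0,0],
  [0,0,-5.1,0,0,0],
  [0,0,-5.1,0,0,0],
])

```text
clock: 16.95
eef_pos: [484.1, -131.3, 138.0]
tool_rot: [-3.141, -0.001, 2.413]
force: [0.3, 0.1, -1.0]
width: 44.0
```

```bash
python3 - <<'E'
from h import *
s=ctrl.read_state();T=T_of(s)
for k in ("clock","eef_pos","tool_rot","force","width","qd"):print(k,s[k])
w=eyes.get_image("wrist");t=eyes.get_image("scene")
print([proj(eyes.calibration("scene"),np.array([484.5,-131.5,z])) for z in(104,169)],proj(eyes.calibration("wrist"),np.array([484.5,-131.5,169]),T)/1.6)
b=cv2.resize(t[200:350,250:450],(400,300),interpolation=cv2.INTER_CUBIC)
cv2.imwrite("pics/p4.png",np.hstack([cv2.resize(w,(400,300)),b])[:,:,::-1])
E
```

```text
clock 16.95
eef_pos [ 484.1  -131.3   137.96]
tool_rot [-3.14 -0.    2.41]
force [ 0.34  0.11 -0.97]
width 43.95718635110489
qd [ 0.  0. -0.  0.  0. -0. -0.]
[array([382.8, 283.4]), array([386.46, 259.78])] [200.33 230.12]
```

View pics/p4.png

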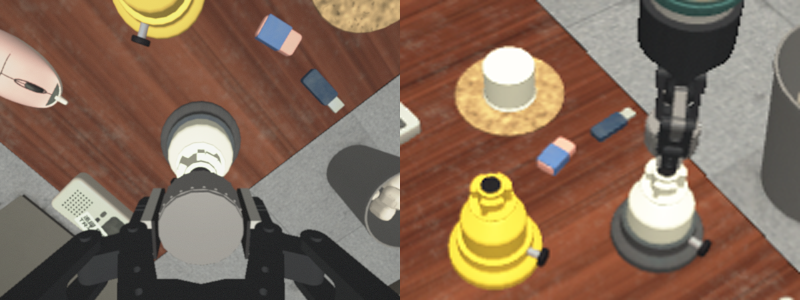

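The cap is held level at (201,227) in the wrist half, with the bare neck under it. The cup is still on the coaster, and the eraser and USB stick are where they were.

```bash
python3 -c "
from cell import ctrl;print(ctrl.finish_job())"
```

```text
the job is handed in; nothing more can be done
None
```

The job is handed in: the bottle is open, and the gripper is holding the cap level and still above the bare neck. `finish_job` gives no verdict, so this rests on my own checks. The job took about 17 s of the 56 s allowed.

- **Cup:** I lifted it straight off and lowered it until it touched the coaster at about 12 N before letting go. The last picture shows it mouth-down near the coaster's centre.
- **Cap:** I pressed it down about 6 mm against roughly 11 N and turned it 63° counter-clockwise. It lifted off with no resistance.
- **Final pose:** By calculation, the cap's mid-point is about 52 mm above the neck and within about 1 mm of its axis. I took "about 5 cm" as the cap's mid-point; its lower edge is about 39 mm above the neck.
- **Other things on the desk:** The eraser, memory stick and yellow bottle look unmoved in the last picture. I did not check the stapler, power brick and radio one by one at the end, but the arm did not work near them.

**Small disagreements:** The two-view heights read 2 to 4 mm lower than the text for the cup and cap tops. The wrist camera was also off by about 3 mm sideways at first. Neither mattered for the grips.

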